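Free the seized insert of the dry-block heater

TASK

Lift the clear cover off the dry-block heater by its black knob and set it down, right way up, on the green mat. The metal insert inside is caught between the two stiff orange jaws: grip it by its blue head and, without touching the jaws with the fingers, rock it over towards one jaw and then the other until both jaws are pushed right back, then draw it straight up. Finish still holding the insert upright and still over the heater, its foot just clear of the heater (2 or 3 cm above the jaws), and leave everything else on the bench where it is.

Things in the scene. Friction and masses are not known exactly. Their poses are not given: they have to be found in the camera images.
- heater: Dry-block heater, fixed: white open tray 120 (x) x 140 (y) mm, grey ledge round it (136 x 156 mm, top at z = 36 mm), wall rim at z = 50 mm, inner floor at z = 6 mm. Origin at the centre of its underside, z up; display and dial on its -x side. In its middle stands the insert; two flat orange jaws at z = 50 to 59 mm slide along y and catch its shoulder: a straight pull cannot free it.
- insert: Loose metal insert with blue head, 0.3 kg, 105 mm tall. Origin at the centre of its underside, z up; axes as the heater's. Starts in the heater's middle, its origin 6 mm above the heater's underside. Body 26 x 26 mm from z = 16 to 42 mm; dark neck between the jaws, 15 (y) x 20 (x) mm, to z = 68 mm; blue head 22 (y) x 28 (x) mm, z = 68 to 105 mm. Guide plates stop it leaning along x.
- insert_grip (a point): Point to grip on the insert from above, best with the fingers closing along its y: middle of the blue head, 90 mm above its origin.
- jaw_left (a joint): Slide of the orange jaw on the heater's +y side: 0 = closed on the neck, grows outward (towards +y) to 0.007 m = fully back, where it stops. Stiff friction of about 5 N, no spring: it stays where it is pushed. The shoulder passes it from about 0.005.
- jaw_right (a joint): Slide of the orange jaw on the heater's -y side: the same, growing towards -y.
- lid: Loose clear box-shaped cover with a blue lower edge, 130 (x) x 150 (y) mm, 89 mm tall without its knob, open below, 3 mm walls, 0.18 kg. Origin at the centre of its lower edge, z up. It starts on the heater's ledge (origin 36 mm above the heater's underside) round the tray with 2 mm play; it must rise straight by 85 mm to clear the insert.
- lid_knob (a point): Middle of the black round knob on top of the cover (30 mm diameter, from 93 to 117 mm above the cover's lower edge); this point is 105 mm above the cover's origin, on its axis.
- mat: Thin green mat fixed on the bench, 175 (x) x 195 (y) x 3 mm, free of things. Origin at the centre of its underside.
- tip_box_open: Bystander: clear tip box 122 x 88 x 59 mm at the back.
- plate_box: Bystander: green box with a clear lid over a dark red plate, 90 x 127 x 42 mm, on the left.
- reservoir: Bystander: white trough 53 x 108 x 27 mm, on the right.
- insert_foot (a point): Centre of the insert's half-round foot (radius 8 mm), 8 mm above its origin. The insert rocks about the line along x through here. Leaning it 0.18 rad (10 degrees) about it towards +y (heater's) pushes the left jaw fully back, towards -y the right jaw.
- insert_shoulder (a point): Middle of the insert's shoulder, the top of the 26 mm wide body, 42 mm above its origin, 2 mm below the closed jaws. With both jaws back and the insert upright and centred it passes with 2.5 mm to spare each side; with only one back it does not.

How it is judged:
On the way, in this order (a step that is already met when the one before it is completed fails the run):
1. the cover stands right way up on the mat, let go (horizontal distance between lid and mat below 0.04 m and height (world z) of lid below 0.008 m and angle between lid's own z axis and vertical below 0.06 rad and contact force between the fingers and lid below 0.1 N), for 0.2 s.
2. the insert, gripped and still down in the heater, has been rocked so that both jaws are pushed back (value of joint each of jaw_left, jaw_right above 0.005 m and z of insert in the frame of heater below 0.014 m and contact force between the fingers and insert above 1 N), for 0.1 s.
At the end, for the whole second after the job is handed in: The insert is held in the fingers, still, upright within 0.15 rad, within 40 mm of the heater's centre, its foot 5 to 70 mm above the jaws, touching neither heater nor cover; the cover stands right way up, let go, on the mat within 40 mm of its centre (z of insert in the frame of heater between 0.064 and 0.13 m and horizontal distance between insert and heater below 0.04 m and angle between insert's own z axis and vertical below 0.15 rad and linear speed of insert below 0.03 m/s and contact force between the fingers and insert above 2 N and contact force between insert and heater below 0.1 N and contact force between each of insert, the arm and lid below 0.1 N and horizontal distance between lid and mat below 0.04 m and height (world z) of lid below 0.008 m and angle between lid's own z axis and vertical below 0.06 rad and linear speed of lid below 0.02 m/s); the arm keeps its last pose, push and grip.
It fails at once if the fingers push on a jaw (contact force between the fingers and jaw_left above 3 N or contact force between the fingers and jaw_right above 3 N).
It fails at once if a bystander is moved by more than 30 mm (distance of any of tip_box_open, plate_box, reservoir from where it was at the start of the episode above 0.03 m).
It also fails if it takes over 59 s, if anything falls off the work surface, if the arm or the gripper's body presses on something with over 40 N, if the wrist force passes 120 N, or if a joint passes its speed limit or range.

ROBOT

A 7-joint arm with a two-finger parallel gripper is mounted at the origin on a cart in front of the work surface, level with it; the furniture and walls round the work are solid. World frame = base frame: x ahead of the robot, y to its left, z up, the work surface at z = 0. Lengths are in m, angles in rad, forces in N, time in s.
With the tool pointing down it reaches from about 0.4 to 0.875 m from the base axis. Payload 19.3 kg.
Tool frame: the origin (TCP) lies midway between the tips of the shut fingers; the grasp point (between the pads) lies 19 mm behind it; x points along the fingers, z is the direction in which the jaws open and shut, and the axes are right-handed (so a half turn about x gives the same grasp; the last joint's range is limited). The gripper opens to 85 mm and grips with 20 to 120 N. Pads are 22 mm wide; open, the fingers measure 114 mm over their backs; the gripper's body (76 mm by 85 mm) begins 54 mm behind the grasp point. The pads swing forward as they close: fully open they stand 13 mm farther back than shut.
Start: joints at [1.228, 0.521, -0.036, 1.599, 0.021, 1.021, -0.113], TCP at [0.168, -0.602, 0.231] pointing down, gripper open.
Joint ranges: [-2.91, 2.91], [-0.3, 2.13], [-1.5, 1.42], [0.17, 2.43], [-1.26, 4.41], [0.16, 1.93], [-2.52, 2.52]. Speed limits (rad/s): [1.89, 1.89, 2.39, 2.39, 3.01, 3.01, 3.01].

INTERFACE

Orientations are given as a unit quaternion [w, x, y, z].
In Python, from workcell import robot, optics gives the robot as it stands.
- The arm moves only by the tool drive_tool, never from a script. Its argument "moves" is a list of rows, each an object with "rotation": the turn, a rotation vector about the world's x, y, z in degrees, a list of three; "delta_pos": the shift along the world's x, y, z in cm, a list of three; "hand": the closure, from -1 (fully open) to 1 (shut), so that 0 is half open. In form: [{"rotation": [ax, ay, az], "delta_pos": [x, y, z], "hand": hand}, ...]. A call has 1 to 8 rows; each row shifts and turns the commanded pose from where the row before left it; what a row does not reach is not made up. A row lasts 1/12 s, in which the tool goes at most 41.7 mm and 7.16 degrees, less where a joint would pass 70% of its speed; a pose out of reach is approached as far as the arm can. A call with a gripper value outside its range is refused whole. The fingers move at their own pace and stop on an object; the grip force is fixed at half the most. Time passes only in rows, so rows that do not move let the fingers close. It gives the time, the measured TCP pose, the force and the opening at its end, in the units of the state.
- robot.sense(): the state, without advancing time (a new reading comes with each control period).
- optics.camera(name): name is "scene" or "top"; returns the picture (480x640x3 uint8, blue, green, red); there is no depth.
- optics.camera_info(name): a dict with "fovy" (degrees; the focal length in pixels is half the picture's height over the tangent of half this angle, whatever the lens; pixels are square), "cx", "cy" (the principal point, pixels), "R" (3x3) and "t" (3): a world point X has camera coordinates R X + t. Camera axes: x right, y down, z forward; pixel columns grow to the right and rows downward; lengths in m; the calibration is good to about 2 mm. A picture is of the moment at which its call begins. camera_info takes no time and is no camera call.
- robot.finish_job(): hands the job in, once; it reports no verdict.
The state is a dict: "clock": time; "joint_pos": joint angles; "qvel": joint speeds; "tau": joint torques, N m; "tcp_pos": TCP position; "eef_rot": TCP orientation; "contact_force": force on the tool from outside, world axes, zero at the start; "wrist_torque": the same for the moment, N m; "width": finger opening in m.
Only numpy, scipy, OpenCV 4.12 (cv2) and the standard library are available. Lean on these libraries where they do the work, as an engineer would, in place of code of your own. Each camera call takes 0.05 s, during which the arm holds its last target. There are 200 camera calls.

## Working session

There is one attempt and no reset: what is moved stays moved. The work goes in short steps, Python scripts to look and compute and a tool call to move; the robot and the scene stay as the last step left them, time stands still between calls to the robot, and variables do not carry over. Pictures are saved under pics/ and viewed, about 8 in all and at most 12, crops included, and the job is handed in when it is done.

Besides the shell and the picture viewer there is one more tool, called as a command line: name --argument value ..., lists and objects as JSON in quotes. drive_tool: Moves the arm, as the interface text tells. Its arguments: {"type":"object","properties":{"moves":{"type":"array","items":{"type":"object","properties":{"rotation":{"type":"array","items":{"type":"number"}},"delta_pos":{"type":"array","items":{"type":"number"}},"hand":{"type":"number"}}}}},"required":["moves"]}

```bash
mkdir -p pics
cat > h.py <<'E'
import numpy as np, cv2
from workcell import robot, optics
def cam(n):
    c=optics.camera_info(n); f=240/np.tan(np.radians(c["fovy"])/2)
    return f,c["cx"],c["cy"],np.array(c["R"]),np.array(c["t"]).ravel()
def ray(n,u,v,z):
    f,cx,cy,R,t=cam(n); d=R.T@np.array([(u-cx)/f,(v-cy)/f,1]); o=-R.T@t
    return o+d*(z-o[2])/d[2]
def proj(n,X):
    f,cx,cy,R,t=cam(n); p=R@np.array(X)+t; return np.array([cx+f*p[0]/p[2],cy+f*p[1]/p[2]])
E
python3 - <<'E'
from h import *
s=robot.sense(); print(s["clock"],s["tcp_pos"],s["eef_rot"],s["width"])
for n in("scene","top"):
    cv2.imwrite(f"pics/{n}0.png",optics.camera(n)); c=optics.camera_info(n); print(n,c)
E
```

```text
0.0 [ 0.168254   -0.60157014  0.23069517] [ 0.56298598  0.42761692  0.56368186 -0.42714554] 0.08543868559493165
scene {'fovy': 54.6652815906013, 'cx': 322.69437970225886, 'cy': 232.37714228512255, 'R': array([[-0.68771444, -0.72582935,  0.01485269],
       [-0.49412735,  0.45299508, -0.74204691],
       [ 0.53187123, -0.5176555 , -0.67018339]]), 't': array([0.41251369, 0.43322814, 0.88017195])}
top {'fovy': 49.432358423715606, 'cx': 319.5787404081058, 'cy': 241.3663554245747, 'R': array([[-0.00314879, -0.99990706, -0.01326479],
       [-0.98314934,  0.00551999, -0.18272086],
       [ 0.1827771 ,  0.01246592, -0.98307534]]), 't': array([-0.04911856,  0.68568518,  1.33367156])}
```

View pics/top0.png

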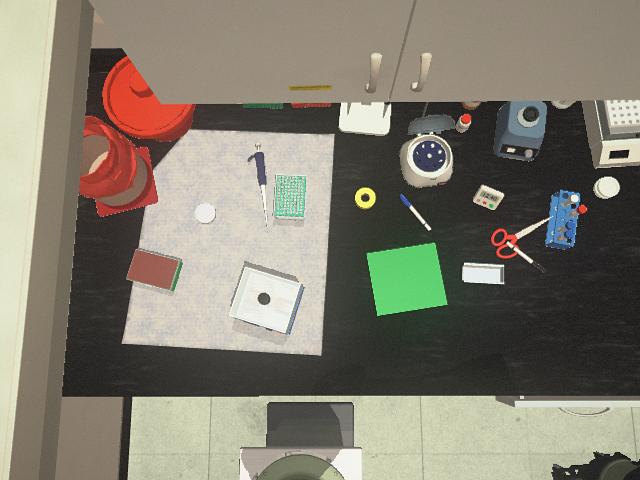

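View pics/scene0.png

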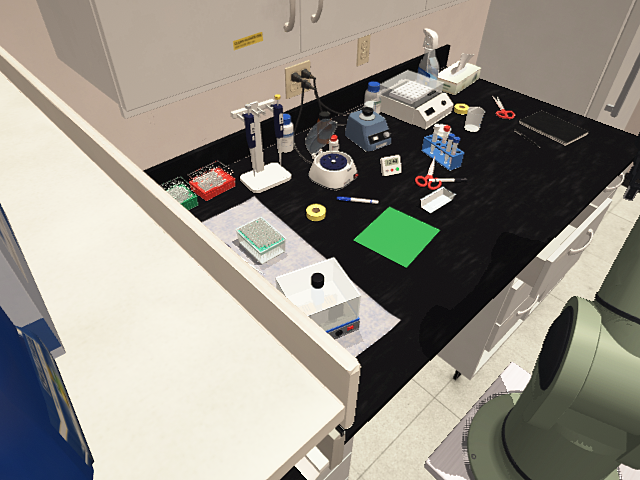

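The top view shows the heater with its cover near (266,298), the knob at about (264,299), and the mat centred near (407,279). Next, an enlarged crop and mat corners by colour.

Run:
```python
from h import *
im=cv2.imread("pics/top0.png"); sc=cv2.imread("pics/scene0.png")
a=cv2.resize(im[250:345,215:315],None,fx=6,fy=6,interpolation=cv2.INTER_CUBIC)
cv2.imwrite("pics/crop0.png",a)
h=cv2.cvtColor(im,cv2.COLOR_BGR2HSV); m=cv2.inRange(h,(50,150,120),(70,255,255)); m[:, :350]=0
cs,_=cv2.findContours(m,0,2); c=max(cs,key=cv2.contourArea); r=cv2.minAreaRect(c); print(r)
B=np.array([ray("top",*p,0.003) for p in cv2.boxPoints(r)]); print(B, B.mean(0)); print(np.linalg.norm(B-np.roll(B,1,0),axis=1))
for n,i,w in(("top",im,(250,285,280,315)),("scene",sc,(305,270,332,295))):
    k=(cv2.cvtColor(i,cv2.COLOR_BGR2GRAY)<70).astype(np.uint8); z=np.zeros_like(k); z[w[1]:w[3],w[0]:w[2]]=k[w[1]:w[3],w[0]:w[2]]
    N,L,S,C=cv2.connectedComponentsWithStats(z); j=1+S[1:,4].argmax(); print(n,S[j],C[j])
    if n=="top": print(ray("top",*C[j],0.148))
    else: print(ray("scene",*C[j],0.141))
```

```text
((491.0, 205.0), (2.0, 2.0), 90.0)
[[ 0.80107954 -0.53236074  0.003     ]
 [ 0.80104241 -0.53797625  0.003     ]
 [ 0.79523468 -0.53760842  0.003     ]
 [ 0.79527148 -0.53199692  0.003     ]] [ 0.79815703 -0.53498558  0.003     ]
[0.00581944 0.00561563 0.00581936 0.00561161]
top [269 297   1   2   2] [269.  297.5]
[0.52953037 0.07199094 0.148     ]
scene [312 273  12  15 161] [317.41614907 280.11180124]
[0.53003328 0.08504932 0.141     ]
```

View pics/crop0.png

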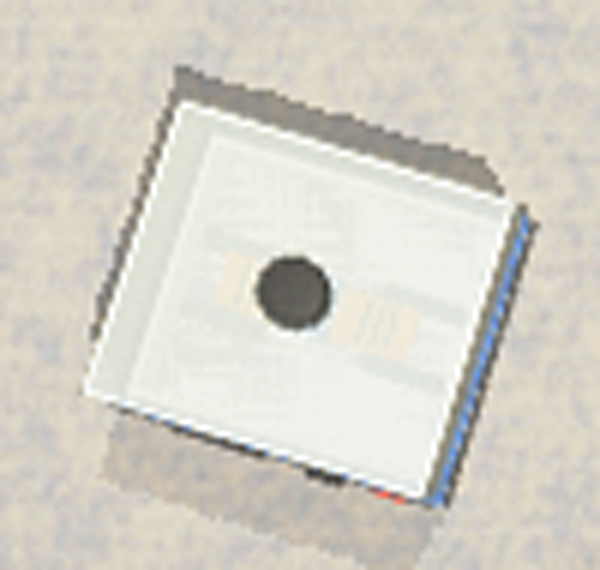

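Crop shows knob centre at crop (294,292) → full (264,298.7). Cover top corners are at crop (183,100), (520,205), (430,500), (90,392). The jaws run left-right, tilted about 17° in the image.

Run:
```python
from h import *
im=cv2.imread("pics/top0.png")
b=im.astype(int); m=((b[...,1]>130)&(b[...,1]-b[...,2]>70)&(b[...,1]-b[...,0]>70)).astype(np.uint8); m[:,:350]=0
cs,_=cv2.findContours(m,0,2); c=max(cs,key=cv2.contourArea); r=cv2.minAreaRect(c); print(r)
B=np.array([ray("top",*p,0.003) for p in cv2.boxPoints(r)]); print(B.round(4), B.mean(0)); print(np.linalg.norm(B-np.roll(B,1,0),axis=1))
K=ray("top",264,298.7,0.153); print("knob top",K, "scene",ray("scene",317.4,274,0.153),proj("scene",K))
C=np.array([ray("top",215+x/6,250+y/6,0.125) for x,y in((183,100),(520,205),(430,500),(90,392))])
print(C.round(4),C.mean(0),np.linalg.norm(C-np.roll(C,-1,0),axis=1))
for d in (C[0]-C[1],C[3]-C[2],C[0]-C[3],C[1]-C[2]): print(np.degrees(np.arctan2(d[1],d[0])))
from scipy.spatial.transform import Rotation as R
s=robot.sense(); q=s["eef_rot"]; print(R.from_quat(np.r_[q[1:],q[0]]).as_matrix().round(3))
```

```text
((406.3730163574219, 278.7020263671875), (63.22758483886719, 71.5771255493164), 80.96051788330078)
[[ 0.6627 -0.1805  0.003 ]
 [ 0.6934 -0.3778  0.003 ]
 [ 0.5202 -0.3972  0.003 ]
 [ 0.4906 -0.2041  0.003 ]] [ 0.59170454 -0.28991564  0.003     ]
[0.17372829 0.19971816 0.17423046 0.1953279 ]
knob top [0.5262571  0.08369446 0.153     ] scene [0.53536788 0.08024674 0.153     ] [319.08829905 277.04828932]
[[ 0.6096  0.1354  0.125 ]
 [ 0.5645 -0.0074  0.125 ]
 [ 0.4426  0.0294  0.125 ]
 [ 0.4873  0.1714  0.125 ]] [0.52599153 0.08219139 0.125     ] [0.14979678 0.12732999 0.14887876 0.12750501]
72.4539447495521
72.51545315715634
-16.390753936112567
-16.80235351955507
[[-0.     0.963  0.269]
 [ 0.001  0.269 -0.963]
 [-1.    -0.    -0.001]]
```

drive_tool --moves '[{"delta_pos": [3, 2.5, 0], "rotation": [0, 0, 7], "hand": -1}, {"delta_pos": [3, 2.5, 0], "rotation": [0, 0, 7], "hand": -1}, {"delta_pos": [3, 2.5, 0], "rotation": [0, 0, 7], "hand": -1}, {"delta_pos": [3, 2.5, 0], "rotation": [0, 0, 7], "hand": -1}, {"delta_pos": [3, 2.5, 0], "rotation": [0, 0, 7], "hand": -1}, {"delta_pos": [3, 2.5, 0], "rotation": [0, 0, 7], "hand": -1}, {"delta_pos": [3, 2.5, 0], "rotation": [0, 0, 7], "hand": -1}, {"delta_pos": [3, 2.5, 0], "rotation": [0, 0, 7], "hand": -1}]'

```text
clock: 0.77
tcp_pos: [0.4094, -0.4004, 0.2313]
eef_rot: [0.698, 0.111, 0.698, -0.111]
contact_force: [0.2, -0.8, 0.3]
width: 0.0853
```

drive_tool --moves '[{"delta_pos": [1, 4, 0], "rotation": [0, 0, 7], "hand": -1}, {"delta_pos": [1, 4, 0], "rotation": [0, 0, 7], "hand": -1}, {"delta_pos": [1, 4, 0], "rotation": [0, 0, 7], "hand": -1}, {"delta_pos": [1, 4, 0], "rotation": [0, 0, 7], "hand": -1}, {"delta_pos": [1, 4, 0], "rotation": [0, 0, 7], "hand": -1}, {"delta_pos": [1, 4, 0], "rotation": [0, 0, 7], "hand": -1}, {"delta_pos": [1, 4, 0], "rotation": [0, 0, 7], "hand": -1}, {"delta_pos": [1, 4, 0], "rotation": [0, 0, 7], "hand": -1}]'

```text
clock: 1.43
tcp_pos: [0.4883, -0.08, 0.2314]
eef_rot: [0.669, -0.23, 0.669, 0.23]
contact_force: [1.2, -0.6, -0.5]
width: 0.0851
```

```bash
cat >> h.py <<'E'
from scipy.spatial.transform import Rotation as Ro
def st():
    s=robot.sense(); q=s["eef_rot"]; M=Ro.from_quat(np.r_[q[1:],q[0]]).as_matrix()
    print("t",round(s["clock"],2),"tcp",np.round(s["tcp_pos"],4),"yaw z",np.degrees(np.arctan2(M[1,2],M[0,2])).round(2),"xaxis",M[:,0].round(4),"F",np.round(s["contact_force"],1),"w",round(s["width"],4),"j",np.round(s["joint_pos"],2))
    return s,M
E
python3 -c "
from h import *
st()"
```

```text
t 1.43 tcp [ 0.4883 -0.08    0.2314] yaw z 37.96 xaxis [ 1.e-04 -3.e-04 -1.e+00] F [ 1.2 -0.6 -0.5] w 0.0851 j [ 0.56  0.38 -0.67  1.91  0.28  0.95  0.43]
```

drive_tool --moves '[{"delta_pos": [0.77, 3.25, -0.2], "rotation": [0, 0, 6.95], "hand": -1}, {"delta_pos": [0.77, 3.25, -0.2], "rotation": [0, 0, 6.95], "hand": -1}, {"delta_pos": [0.77, 3.25, -0.2], "rotation": [0, 0, 6.95], "hand": -1}, {"delta_pos": [0.77, 3.25, -0.2], "rotation": [0, 0, 6.95], "hand": -1}, {"delta_pos": [0.77, 3.25, -0.2], "rotation": [0, 0, 6.95], "hand": -1}, {"delta_pos": [0, 0, -2], "hand": -0.5}, {"delta_pos": [0, 0, 0], "hand": -0.5}, {"delta_pos": [0, 0, 0], "hand": -0.5}]'

```text
schema error: expected keys rotation, delta_pos, hand
```

Run:
```python
from h import *
st()
a=optics.camera("top")[240:350,205:325]; b=optics.camera("scene")[220:360,250:390]
cv2.imwrite("pics/c1.png",np.hstack([cv2.resize(a,(400,367),interpolation=2),cv2.resize(b,(367,367),interpolation=2)]))
```

```text
t 1.43 tcp [ 0.4883 -0.08    0.2314] yaw z 37.96 xaxis [ 1.e-04 -3.e-04 -1.e+00] F [ 1.2 -0.6 -0.5] w 0.0851 j [ 0.56  0.38 -0.67  1.91  0.28  0.95  0.43]
```

View pics/c1.png

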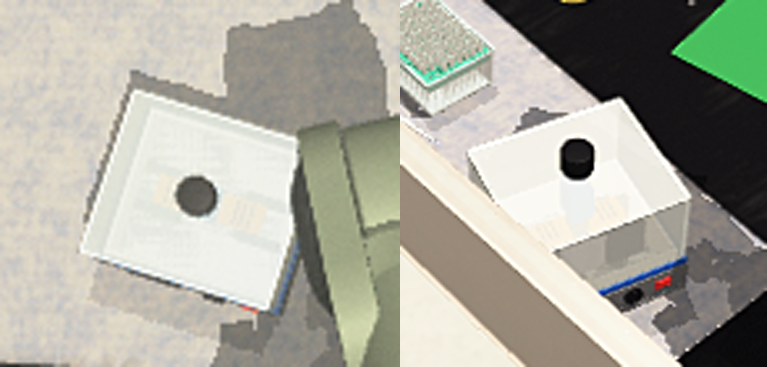

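The move was refused because "rotation" is required in every row. The picture shows the arm beside the cover and the knob unmoved: (264,299) in top, (317.5,280.7) in scene.

drive_tool --moves '[{"delta_pos": [0.79, 3.27, -0.2], "rotation": [0, 0, 6.95], "hand": -1}, {"delta_pos": [0.79, 3.27, -0.2], "rotation": [0, 0, 6.95], "hand": -1}, {"delta_pos": [0.79, 3.27, -0.2], "rotation": [0, 0, 6.95], "hand": -1}, {"delta_pos": [0.79, 3.27, -0.2], "rotation": [0, 0, 6.95], "hand": -1}, {"delta_pos": [0.79, 3.27, -0.2], "rotation": [0, 0, 6.95], "hand": -1}, {"delta_pos": [0, 0, -2], "rotation": [0, 0, 0], "hand": -0.5}, {"delta_pos": [0, 0, 0], "rotation": [0, 0, 0], "hand": -0.5}, {"delta_pos": [0, 0, 0], "rotation": [0, 0, 0], "hand": -0.5}]'

```text
clock: 2.2
tcp_pos: [0.5273, 0.0813, 0.2007]
eef_rot: [0.57, -0.417, 0.571, 0.418]
contact_force: [0.5, -0.3, 0.1]
width: 0.0642
```

Run:
```python
from h import *
st()
a=optics.camera("top")[240:350,205:325]; b=optics.camera("scene")[220:360,250:390]
cv2.imwrite("pics/c2.png",np.hstack([cv2.resize(a,(400,367),interpolation=2),cv2.resize(b,(367,367),interpolation=2)]))
```

```text
t 2.2 tcp [0.5273 0.0813 0.2007] yaw z 72.36 xaxis [-2.2e-03 -3.0e-04 -1.0e+00] F [ 0.5 -0.3  0.1] w 0.0642 j [ 0.32  0.52 -0.79  1.84  0.44  0.97  0.59]
```

drive_tool --moves '[{"delta_pos": [0.05, 0.2, -1.75], "rotation": [0, 0, 0], "hand": -0.5}, {"delta_pos": [0, 0, -1.75], "rotation": [0, 0, 0], "hand": -0.5}, {"delta_pos": [0, 0, -1.75], "rotation": [0, 0, 0], "hand": -0.5}, {"delta_pos": [0, 0, -1.75], "rotation": [0, 0, 0], "hand": -0.5}, {"delta_pos": [0, 0, 0], "rotation": [0, 0, 0], "hand": -0.5}, {"delta_pos": [0, 0, 0], "rotation": [0, 0, 0], "hand": 1}, {"delta_pos": [0, 0, 0], "rotation": [0, 0, 0], "hand": 1}, {"delta_pos": [0, 0, 0], "rotation": [0, 0, 0], "hand": 1}]'

```text
clock: 2.97
tcp_pos: [0.5291, 0.0836, 0.1327]
eef_rot: [0.571, -0.418, 0.57, 0.417]
contact_force: [-5.4, -4.2, 35.8]
width: 0.0288
```

drive_tool --moves '[{"delta_pos": [0, 0, 0], "rotation": [0, 0, 0], "hand": 1}, {"delta_pos": [0, 0, 0], "rotation": [0, 0, 0], "hand": 1}, {"delta_pos": [0, 0, 0], "rotation": [0, 0, 0], "hand": 1}, {"delta_pos": [0, 0, 0], "rotation": [0, 0, 0], "hand": 1}]'

```text
clock: 3.3
tcp_pos: [0.5291, 0.0835, 0.133]
eef_rot: [0.571, -0.418, 0.57, 0.417]
contact_force: [-3.3, -1.4, 12.4]
width: 0.0279
```

Run:
```python
from h import *
st()
a=optics.camera("top")[240:350,205:325]; b=optics.camera("scene")[220:360,250:390]
cv2.imwrite("pics/c2.png",np.hstack([cv2.resize(a,(400,367),interpolation=2),cv2.resize(b,(367,367),interpolation=2)]))
```

```text
t 3.3 tcp [0.5291 0.0835 0.133 ] yaw z 72.34 xaxis [ 2.2e-03 -3.0e-04 -1.0e+00] F [-3.3 -1.4 12.4] w 0.0279 j [ 0.26  0.61 -0.73  1.9   0.54  0.84  0.51]
```

View pics/c2.png

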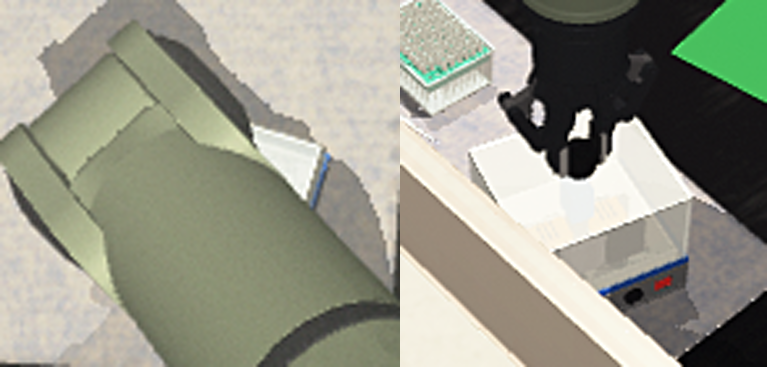

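The fingers hold the knob and the cover still sits on the ledge. Lift straight up.

drive_tool --moves '[{"delta_pos": [0, 0, 0.5], "rotation": [0, 0, 0], "hand": 1}, {"delta_pos": [0, 0, 1], "rotation": [0, 0, 0], "hand": 1}, {"delta_pos": [0, 0, 1.5], "rotation": [0, 0, 0], "hand": 1}, {"delta_pos": [0, 0, 1.5], "rotation": [0, 0, 0], "hand": 1}, {"delta_pos": [0, 0, 1.5], "rotation": [0, 0, 0], "hand": 1}, {"delta_pos": [0, 0, 1.5], "rotation": [0, 0, 0], "hand": 1}, {"delta_pos": [0, 0, 1.5], "rotation": [0, 0, 0], "hand": 1}, {"delta_pos": [0, 0, 1.5], "rotation": [0, 0, 0], "hand": 1}]'

```text
clock: 4.07
tcp_pos: [0.5283, 0.0836, 0.2382]
eef_rot: [0.571, -0.418, 0.57, 0.417]
contact_force: [0.1, -0.1, -2.9]
width: 0.0277
```

Run:
```python
from h import *
st()
cv2.imwrite("pics/s3.png",optics.camera("scene")[120:400,200:520])
```

```text
t 4.07 tcp [0.5283 0.0836 0.2382] yaw z 72.39 xaxis [ 6.e-04 -0.e+00 -1.e+00] F [ 0.1 -0.1 -2.9] w 0.0277 j [ 0.34  0.47 -0.82  1.8   0.4   1.04  0.63]
```

View pics/s3.png

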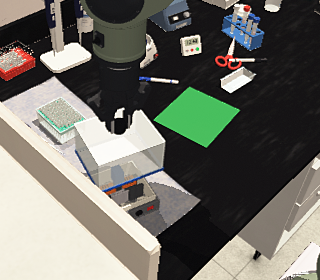

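Cover is up level and clear of the insert, about 105 mm above the ledge. Carry it to the mat.

drive_tool --moves '[{"delta_pos": [0.2, -1.2, 0], "rotation": [0, 0, 1], "hand": 1}, {"delta_pos": [0.5, -2.9, 0], "rotation": [0, 0, 1], "hand": 1}, {"delta_pos": [0.5, -3, 0], "rotation": [0, 0, 1], "hand": 1}, {"delta_pos": [0.5, -3, 0], "rotation": [0, 0, 1], "hand": 1}, {"delta_pos": [0.5, -3, 0], "rotation": [0, 0, 1], "hand": 1}, {"delta_pos": [0.5, -3, 0], "rotation": [0, 0, 1], "hand": 1}, {"delta_pos": [0.5, -3, 0], "rotation": [0, 0, 1], "hand": 1}, {"delta_pos": [0.5, -3, 0], "rotation": [0, 0, 1], "hand": 1}]'

```text
clock: 4.78
tcp_pos: [0.5653, -0.139, 0.2369]
eef_rot: [0.54, -0.457, 0.54, 0.456]
contact_force: [-0.3, 0.0, -2.0]
width: 0.0281
```

drive_tool --moves '[{"delta_pos": [0.5, -3, 0], "rotation": [0, 0, 1], "hand": 1}, {"delta_pos": [0.5, -3, 0], "rotation": [0, 0, 1], "hand": 1}, {"delta_pos": [0.5, -3, 0], "rotation": [0, 0, 0], "hand": 1}, {"delta_pos": [0.5, -3, 0], "rotation": [0, 0, 0], "hand": 1}, {"delta_pos": [0.5, -2, 0], "rotation": [0, 0, 0], "hand": 1}, {"delta_pos": [0.2, -1.2, 0], "rotation": [0, 0, 0], "hand": 1}, {"delta_pos": [0, 0, -1], "rotation": [0, 0, 0], "hand": 1}, {"delta_pos": [0, 0, -1.5], "rotation": [0, 0, 0], "hand": 1}]'

```text
clock: 5.45
tcp_pos: [0.5929, -0.289, 0.212]
eef_rot: [0.533, -0.466, 0.532, 0.465]
contact_force: [0.8, 0.4, -1.7]
width: 0.0277
```

Run:
```python
from h import *
st()
```

```text
t 5.45 tcp [ 0.5929 -0.289   0.212 ] yaw z 82.36 xaxis [ 0.0019 -0.     -1.    ] F [ 0.8  0.4 -1.7] w 0.0277 j [ 0.82  0.69 -0.75  1.49  0.5   1.15  1.42]
```

drive_tool --moves '[{"delta_pos": [0, 0, -2], "rotation": [0, 0, 0], "hand": 1}, {"delta_pos": [0, 0, -2], "rotation": [0, 0, 0], "hand": 1}, {"delta_pos": [0, 0, -2], "rotation": [0, 0, 0], "hand": 1}, {"delta_pos": [0, 0, -2], "rotation": [0, 0, 0], "hand": 1}, {"delta_pos": [0, 0, -1.5], "rotation": [0, 0, 0], "hand": 1}, {"delta_pos": [0, 0, -0.7], "rotation": [0, 0, 0], "hand": 1}, {"delta_pos": [0, 0, -0.3], "rotation": [0, 0, 0], "hand": 1}, {"delta_pos": [0, 0, 0], "rotation": [0, 0, 0], "hand": 1}]'

```text
clock: 6.12
tcp_pos: [0.5925, -0.289, 0.1063]
eef_rot: [0.532, -0.466, 0.532, 0.466]
contact_force: [0.6, 1.1, -1.7]
width: 0.028
```

drive_tool --moves '[{"delta_pos": [0, 0, -0.3], "rotation": [0, 0, 0], "hand": 1}, {"delta_pos": [0, 0, -0.15], "rotation": [0, 0, 0], "hand": 1}, {"delta_pos": [0, 0, -0.1], "rotation": [0, 0, 0], "hand": 1}, {"delta_pos": [0, 0, 0], "rotation": [0, 0, 0], "hand": 1}]'

```text
clock: 6.45
tcp_pos: [0.5924, -0.2895, 0.101]
eef_rot: [0.532, -0.466, 0.532, 0.466]
contact_force: [0.5, -0.7, -2.4]
width: 0.0278
```

drive_tool --moves '[{"delta_pos": [0, 0, -0.1], "rotation": [0, 0, 0], "hand": 1}, {"delta_pos": [0, 0, -0.05], "rotation": [0, 0, 0], "hand": 1}, {"delta_pos": [0, 0, 0], "rotation": [0, 0, 0], "hand": 1}]'

```text
clock: 6.7
tcp_pos: [0.5926, -0.2895, 0.1001]
eef_rot: [0.532, -0.466, 0.532, 0.465]
contact_force: [-4.3, 0.3, 7.5]
width: 0.0279
```

drive_tool --moves '[{"delta_pos": [0, 0, 0], "rotation": [0, 0, 0], "hand": -0.6}, {"delta_pos": [0, 0, 0], "rotation": [0, 0, 0], "hand": -0.6}, {"delta_pos": [0, 0, 0], "rotation": [0, 0, 0], "hand": -0.6}, {"delta_pos": [0, 0, 0], "rotation": [0, 0, 0], "hand": -0.6}, {"delta_pos": [0, 0, 1], "rotation": [0, 0, 0], "hand": -0.6}, {"delta_pos": [0, 0, 2], "rotation": [0, 0, 0], "hand": -0.6}, {"delta_pos": [0, 0, 3], "rotation": [0, 0, 0], "hand": -0.6}, {"delta_pos": [0, 0, 3], "rotation": [0, 0, 0], "hand": -0.6}]'

```text
clock: 7.37
tcp_pos: [0.5921, -0.2891, 0.1906]
eef_rot: [0.532, -0.465, 0.532, 0.466]
contact_force: [0.4, -0.7, -0.2]
width: 0.0685
```

drive_tool --moves '[{"delta_pos": [-0.4, 3, 1], "rotation": [0, 0, 0], "hand": -0.6}, {"delta_pos": [-0.5, 3, 0], "rotation": [0, 0, 0], "hand": -0.6}, {"delta_pos": [-0.5, 3, 0], "rotation": [0, 0, 0], "hand": -0.6}, {"delta_pos": [-0.5, 3, 0], "rotation": [0, 0, 0], "hand": -0.6}, {"delta_pos": [-0.5, 3, 0], "rotation": [0, 0, 0], "hand": -0.6}, {"delta_pos": [-0.5, 3, 0], "rotation": [0, 0, 0], "hand": -0.6}, {"delta_pos": [0, 0, 0], "rotation": [0, 0, 0], "hand": -0.6}, {"delta_pos": [0, 0, 0], "rotation": [0, 0, 0], "hand": -0.6}]'

```text
clock: 8.03
tcp_pos: [0.5635, -0.1078, 0.2003]
eef_rot: [0.532, -0.467, 0.531, 0.466]
contact_force: [-0.0, -1.4, -0.4]
width: 0.0683
```

Run:
```python
from h import *
st()
t=optics.camera("top"); s=optics.camera("scene")
cv2.imwrite("pics/t4.png",t)
A=cv2.resize(t[255:345,220:320],(500,450),interpolation=2); B=cv2.resize(s[190:310,260:460],(500,300),interpolation=2)[:, :300]
C=cv2.resize(t[225:345,350:470],(300,300),interpolation=2)
o=np.zeros((600,800,3),np.uint8); o[:450,:500]=A; o[:300,500:]=B; o[300:,500:]=C
cv2.imwrite("pics/c4.png",o); cv2.imwrite("pics/s4.png",s)
```

```text
t 8.03 tcp [ 0.5635 -0.1078  0.2003] yaw z 82.55 xaxis [ 9.e-04 -3.e-04 -1.e+00] F [-0.  -1.4 -0.4] w 0.0683 j [ 0.64  0.58 -0.79  1.74  0.48  1.02  1.11]
```

View pics/c4.png

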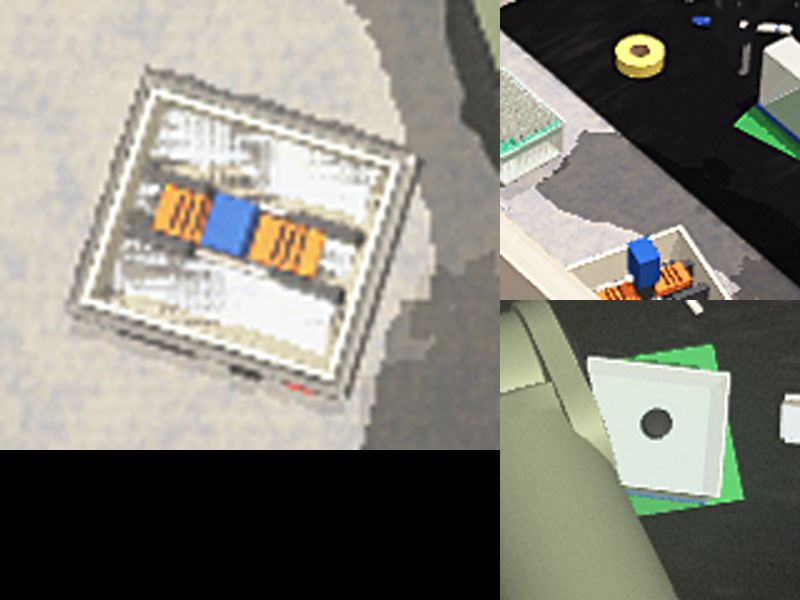

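The cover stands on the mat, upright, knob at top (412,275). The insert's blue head is at crop (231,222), jaws at either side, ledge corners at crop (147,68), (419,160), (345,400), (70,310).

Run:
```python
from h import *
t=cv2.imread("pics/t4.png").astype(int); s=cv2.imread("pics/s4.png").astype(int)
for n,i,w in(("top",t,(240,280,290,320)),("scene",s,(300,270,335,310))):
    k=((i[...,0]-i[...,2]>70)).astype(np.uint8); z=np.zeros_like(k); z[w[1]:w[3],w[0]:w[2]]=k[w[1]:w[3],w[0]:w[2]]
    N,L,S,C=cv2.connectedComponentsWithStats(z); j=1+S[1:,4].argmax(); print(n,S[j],C[j])
    if n=="top":
        print(ray("top",*C[j],0.111)); r=cv2.minAreaRect(cv2.findNonZero((L==j).astype(np.uint8))); print(r)
    else: print(ray("scene",*C[j],0.0925))
for z,P in((.036,((147,68),(419,160),(345,400),(70,310))),(.05,((148,88),(400,163),(333,388),(90,312)))):
    C=np.array([ray("top",220+x/5,255+y/5,z) for x,y in P]); print(C.mean(0),np.linalg.norm(C-np.roll(C,-1,0),axis=1))
    print([np.degrees(np.arctan2(d[1],d[0])).round(1) for d in (C[0]-C[1],C[3]-C[2],C[0]-C[3],C[1]-C[2])])
print("lid knob",ray("top",350+156/2.5,225+124/2.5,0.12))
```

```text
top [260 294  11  12  86] [265.26744186 299.3372093 ]
[0.52777797 0.08546637 0.111     ]
((265.4000244140625, 299.3000183105469), (7.905693531036377, 10.435516357421875), 18.43494987487793)
scene [311 284  13  21 196] [317.48979592 294.37244898]
[0.52988555 0.08447845 0.0925    ]
[0.52704696 0.08412018 0.036     ] [0.15599605 0.13269186 0.1545853  0.13527887]
[np.float64(71.1), np.float64(72.0), np.float64(-16.5), np.float64(-17.0)]
[0.52427275 0.08385429 0.05      ] [0.14124292 0.12284415 0.13468297 0.12200849]
[np.float64(73.2), np.float64(72.8), np.float64(-13.3), np.float64(-16.4)]
lid knob [ 0.58797149 -0.28750103  0.12      ]
```

drive_tool --moves '[{"delta_pos": [-0.5, 2.75, 0], "rotation": [0, 0, -1.4], "hand": -0.6}, {"delta_pos": [-0.5, 2.75, 0], "rotation": [0, 0, -1.4], "hand": -0.6}, {"delta_pos": [-0.5, 2.75, 0], "rotation": [0, 0, -1.4], "hand": -0.6}, {"delta_pos": [-0.5, 2.75, 0], "rotation": [0, 0, -1.4], "hand": -0.6}, {"delta_pos": [-0.5, 2.75, -1], "rotation": [0, 0, -1.4], "hand": -0.6}, {"delta_pos": [-0.5, 2.75, -2], "rotation": [0, 0, -1.4], "hand": -0.5}, {"delta_pos": [-0.5, 2.75, -2], "rotation": [0, 0, -1.4], "hand": -0.5}, {"delta_pos": [0, 0, -1], "rotation": [0, 0, 0], "hand": -0.5}]'

```text
clock: 8.8
tcp_pos: [0.5272, 0.0875, 0.1381]
eef_rot: [0.57, -0.418, 0.569, 0.42]
contact_force: [-0.0, 0.9, -0.4]
width: 0.0639
```

drive_tool --moves '[{"delta_pos": [0, 0, 0], "rotation": [0, 0, 0], "hand": -0.5}, {"delta_pos": [0, 0, 0], "rotation": [0, 0, 0], "hand": -0.5}]'

```text
clock: 8.97
tcp_pos: [0.5287, 0.082, 0.1392]
eef_rot: [0.57, -0.418, 0.57, 0.418]
contact_force: [0.1, -0.5, -0.3]
width: 0.0637
```

Run:
```python
from h import *
st()
```

```text
t 8.97 tcp [0.5287 0.082  0.1392] yaw z 72.54 xaxis [-8.e-04 -5.e-04 -1.e+00] F [ 0.1 -0.5 -0.3] w 0.0637 j [ 0.26  0.6  -0.73  1.89  0.52  0.85  0.53]
```

drive_tool --moves '[{"delta_pos": [0, 0, -1.5], "rotation": [0, 0, 0], "hand": -0.5}, {"delta_pos": [0, 0, -1.5], "rotation": [0, 0, 0], "hand": -0.5}, {"delta_pos": [0, 0, -1.5], "rotation": [0, 0, 0], "hand": -0.5}, {"delta_pos": [0, 0, -1], "rotation": [0, 0, 0], "hand": -0.5}, {"delta_pos": [0, 0, 0], "rotation": [0, 0, 0], "hand": -0.3}, {"delta_pos": [0, 0, 0], "rotation": [0, 0, 0], "hand": 0}, {"delta_pos": [0, 0, 0], "rotation": [0, 0, 0], "hand": 0}, {"delta_pos": [0, 0, 0], "rotation": [0, 0, 0], "hand": 0}]'

```text
clock: 9.63
tcp_pos: [0.5289, 0.083, 0.0852]
eef_rot: [0.57, -0.419, 0.57, 0.418]
contact_force: [-0.5, 0.3, 0.6]
width: 0.0428
```

Run:
```python
from h import *
st()
s=optics.camera("scene")
cv2.imwrite("pics/s5.png",cv2.resize(s[230:350,260:390],(780,600)[:2] if 0 else (650,600),interpolation=2))
```

```text
t 9.63 tcp [0.5289 0.083  0.0852] yaw z 72.56 xaxis [ 1.3e-03  1.0e-04 -1.0e+00] F [-0.5  0.3  0.6] w 0.0428 j [ 0.22  0.67 -0.67  1.93  0.61  0.75  0.46]
```

View pics/s5.png

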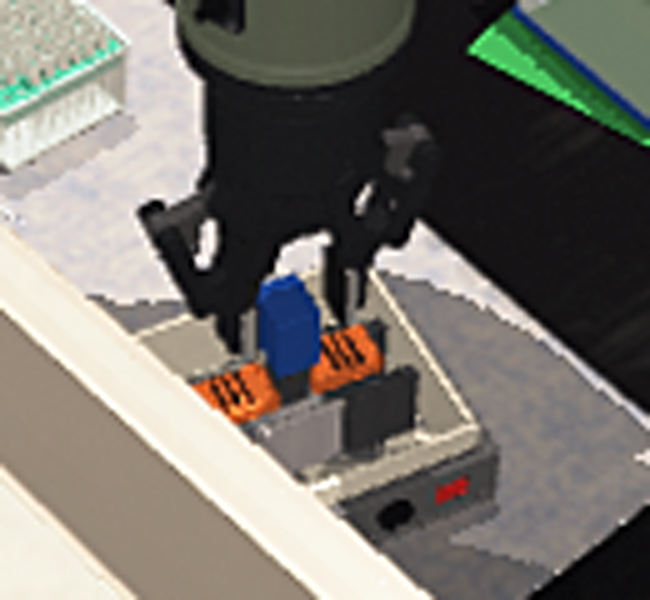

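The fingers straddle the blue head at (290,325) in the crop, nearly centred and well above the jaws. Close.

drive_tool --moves '[{"delta_pos": [0, 0, -0.2], "rotation": [0, 0, 0], "hand": 0.2}, {"delta_pos": [0, 0, 0], "rotation": [0, 0, 0], "hand": 1}, {"delta_pos": [0, 0, 0], "rotation": [0, 0, 0], "hand": 1}, {"delta_pos": [0, 0, 0], "rotation": [0, 0, 0], "hand": 1}, {"delta_pos": [0, 0, 0], "rotation": [0, 0, 0], "hand": 1}, {"delta_pos": [0, 0, 0], "rotation": [0, 0, 0], "hand": 1}]'

```text
clock: 10.18
tcp_pos: [0.5286, 0.0833, 0.0825]
eef_rot: [0.57, -0.419, 0.57, 0.418]
contact_force: [1.1, 1.4, 5.6]
width: 0.021
```

Run:
```python
from h import *
st()
```

```text
t 10.18 tcp [0.5286 0.0833 0.0825] yaw z 72.58 xaxis [ 5.e-04  2.e-04 -1.e+00] F [1.1 1.4 5.6] w 0.021 j [ 0.21  0.68 -0.67  1.93  0.61  0.75  0.46]
```

drive_tool --moves '[{"delta_pos": [0.07, 0.228, -0.004], "rotation": [-1.91, 0.6, 0], "hand": 1}, {"delta_pos": [0.07, 0.228, -0.012], "rotation": [-1.91, 0.6, 0], "hand": 1}, {"delta_pos": [0.07, 0.227, -0.021], "rotation": [-1.91, 0.6, 0], "hand": 1}, {"delta_pos": [0.07, 0.226, -0.029], "rotation": [-1.91, 0.6, 0], "hand": 1}, {"delta_pos": [0, 0, 0], "rotation": [0, 0, 0], "hand": 1}, {"delta_pos": [0, 0, 0], "rotation": [0, 0, 0], "hand": 1}]'

```text
clock: 10.68
tcp_pos: [0.5315, 0.0927, 0.082]
eef_rot: [0.529, -0.447, 0.608, 0.388]
contact_force: [0.1, 0.1, 9.8]
width: 0.021
```

Run:
```python
from h import *
s,M=st(); y=np.array([.299,.954]); print("lean",np.degrees(np.arcsin(-M[:2,0]@y)), "dy",(s["tcp_pos"][:2]-[.5286,.0833])@y, s["wrist_torque"])
```

```text
t 10.68 tcp [0.5315 0.0927 0.082 ] yaw z 72.63 xaxis [-0.041  -0.1334 -0.9902] F [0.1 0.1 9.8] w 0.021 j [ 0.08  0.7  -0.61  1.86  0.64  0.89  0.37]
lean 8.020250849617051 dy 0.009799956192905026 [-0.02453024 -0.00819116 -0.02266917]
```

drive_tool --moves '[{"delta_pos": [0.035, 0.12, -0.005], "rotation": [-0.95, 0.3, 0], "hand": 1}, {"delta_pos": [0.035, 0.12, -0.005], "rotation": [-0.95, 0.3, 0], "hand": 1}, {"delta_pos": [0, 0, 0], "rotation": [0, 0, 0], "hand": 1}, {"delta_pos": [0, 0, 0], "rotation": [0, 0, 0], "hand": 1}]'

```text
clock: 11.02
tcp_pos: [0.532, 0.0945, 0.0816]
eef_rot: [0.518, -0.454, 0.617, 0.38]
contact_force: [1.3, -0.1, 7.5]
width: 0.0208
```

Run:
```python
from h import *
s,M=st(); y=np.array([.299,.954]); print("lean",np.degrees(np.arcsin(-M[:2,0]@y)), "dy",(s["tcp_pos"][:2]-[.5286,.0833])@y, s["wrist_torque"])
a=optics.camera("scene")
cv2.imwrite("pics/s6.png",cv2.resize(a[260:340,280:380],(750,600),interpolation=2))
```

```text
t 11.02 tcp [0.532  0.0945 0.0816] yaw z 72.59 xaxis [-0.0517 -0.1659 -0.9848] F [ 1.3 -0.1  7.5] w 0.0208 j [ 0.05  0.71 -0.6   1.84  0.65  0.92  0.35]
lean 10.00446225360061 dy 0.011681609760881794 [-0.29652985 -0.222778    0.06526922]
```

View pics/s6.png

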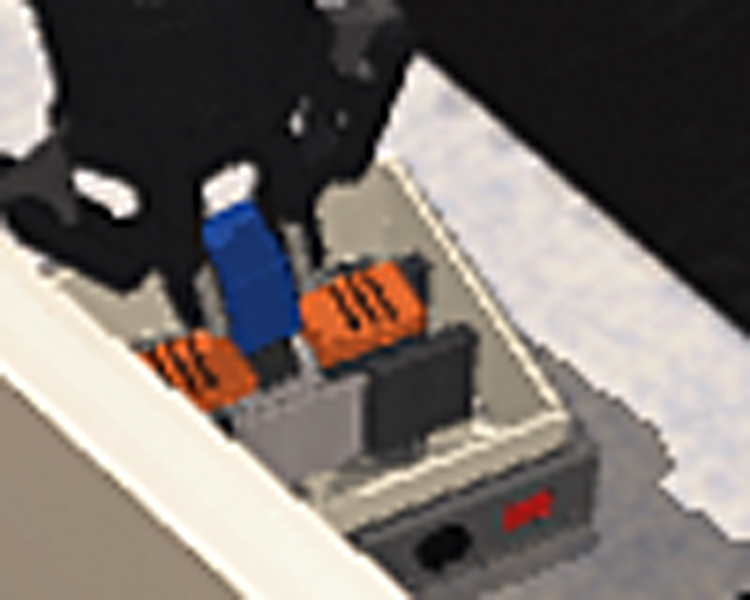

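The insert leans about 10° towards +y, and the left jaw has moved out with the fingers clear. I'll measure the jaw shift sub-pixel.

```bash
cat >> h.py <<'E'
def jaws(tag):
    """jaw travel (mm): the view is searched for the start picture's slit patches"""
    a=cv2.imread("pics/s4.png"); b=optics.camera("scene"); cv2.imwrite(f"pics/full_{tag}.png",b)
    H=np.array([.5278,.0845]); y=np.array([.299,.954])
    for nm,sg in(("left",1),("right",-1)):
        c0=proj("scene",[*(H+sg*y*.027),.059]); e=proj("scene",[*(H+sg*y*.037),.059])-c0
        x,yy=c0.round().astype(int); K=8
        p=cv2.resize(a[yy-9:yy+10,x-11:x+12],None,fx=K,fy=K,interpolation=2)[4*K:-4*K,5*K:-5*K]
        q=cv2.resize(b[yy-9:yy+10,x-11:x+12],None,fx=K,fy=K,interpolation=2)
        r=cv2.matchTemplate(q,p,cv2.TM_CCOEFF_NORMED); _,v,_,l=cv2.minMaxLoc(r)
        d=(np.array(l)-[5*K,4*K])/K
        print(nm,"at",c0.round(1),"px shift",d,"px/10mm",e.round(2),"mm",(10*d@e/(e@e)).round(2),"score",round(v,3))
E
python3 - <<'E'
from h import *
jaws("lean1")
a=cv2.imread("pics/s4.png");b=cv2.imread("pics/full_lean1.png")
o=[cv2.resize(i[285:325,285:350],(780,480)[:1]+(300,) if 0 else (488,300),interpolation=2) for i in(a,b)]
cv2.imwrite("pics/cmp.png",np.vstack(o))
E
```

```text
left at [307.4 308.3] px shift [-2.625 -0.625] px/10mm [-3.96  1.48] mm 5.3 score 0.57
right at [328.4 300.4] px shift [ 0.    -0.125] px/10mm [ 3.81 -1.42] mm 0.11 score 0.564
```

View pics/cmp.png

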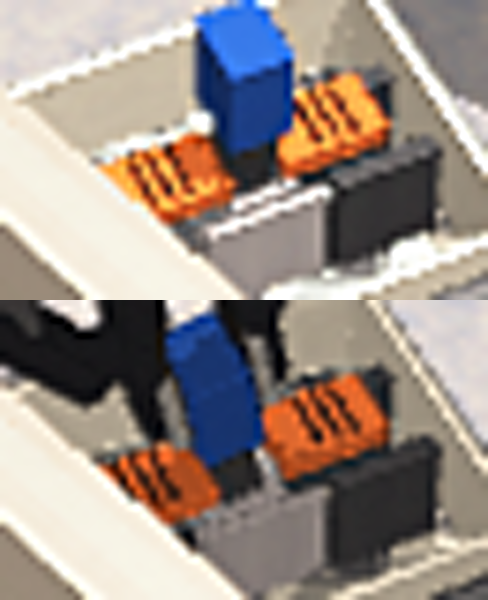

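Comparison: left jaw's inner tip went from about (235,185) to (220,190) in the crop, about 2.1 px, or 5.3 mm. That is borderline, so I'll lean further while watching the forces.

drive_tool --moves '[{"delta_pos": [0.035, 0.12, 0], "rotation": [-0.95, 0.3, 0], "hand": 1}, {"delta_pos": [0, 0, 0], "rotation": [0, 0, 0], "hand": 1}, {"delta_pos": [0, 0, 0], "rotation": [0, 0, 0], "hand": 1}]'

```text
clock: 11.37
tcp_pos: [0.5323, 0.0956, 0.0815]
eef_rot: [0.513, -0.457, 0.622, 0.377]
contact_force: [0.9, -1.1, 5.2]
width: 0.0211
```

drive_tool --moves '[{"delta_pos": [0.035, 0.12, 0], "rotation": [-0.95, 0.3, 0], "hand": 1}, {"delta_pos": [0, 0, 0], "rotation": [0, 0, 0], "hand": 1}, {"delta_pos": [0, 0, 0], "rotation": [0, 0, 0], "hand": 1}]'

```text
clock: 11.62
tcp_pos: [0.5324, 0.0969, 0.0813]
eef_rot: [0.507, -0.46, 0.627, 0.373]
contact_force: [1.2, -1.6, 2.5]
width: 0.0211
```

```bash
cat >> h.py <<'E'
def lean():
    s,M=st(); y=np.array([.299,.954]); print("lean",np.degrees(np.arcsin(-M[:2,0]@y)).round(2), "dy",((s["tcp_pos"][:2]-[.5286,.0833])@y).round(4), "tau",s["wrist_torque"])
E
python3 - <<'E'
from h import *
lean(); jaws("lean2")
E
```

```text
t 11.62 tcp [0.5324 0.0969 0.0813] yaw z 72.6 xaxis [-0.0628 -0.1985 -0.9781] F [ 1.2 -1.6  2.5] w 0.0211 j [ 0.02  0.72 -0.59  1.83  0.65  0.96  0.34]
lean 12.02 dy 0.0141 tau [-0.23529043 -0.11252163  0.01419189]
left at [307.4 308.3] px shift [-4.875 -3.125] px/10mm [-3.96  1.48] mm 8.22 score 0.501
right at [328.4 300.4] px shift [0.125 0.   ] px/10mm [ 3.81 -1.42] mm 0.29 score 0.554
```

```bash
cat >> h.py <<'E'
def jaws2(ta,tb,rng=np.arange(-4,10,.5)):
    H=np.array([.5278,.0845]); y=np.array([.299,.954])
    A,B=[cv2.imread(f"pics/{t}.png").astype(np.float32) for t in(ta,tb)]
    def hue(i): return ((i[...,2]-i[...,0])/(i.sum(-1)+30)).astype(np.float32)
    for nm,sg in(("left",1),("right",-1)):
        c0=proj("scene",[*(H+sg*y*.022),.057]); e=(proj("scene",[*(H+sg*y*.032),.057])-c0)/10
        P=cv2.getRectSubPix(cv2.resize(hue(A),None,fx=1,fy=1),(19,13),tuple(map(float,c0)))
        out=[]
        for m in rng:
            Q=cv2.getRectSubPix(hue(B),(19,13),tuple(map(float,c0+e*m))); out.append(np.corrcoef(P.ravel(),Q.ravel())[0,1])
        k=int(np.argmax(out)); print(ta,tb,nm,"mm",rng[k],"score",np.round(out[k],3),np.round(out[::4],2))
E
python3 - <<'E'
from h import *
jaws2("s4","full_lean1"); jaws2("s4","full_lean2"); jaws2("full_lean1","full_lean2")
# orange inner-edge profile along the jaw line
H=np.array([.5278,.0845]); y=np.array([.299,.954]); x=np.array([.954,-.299])
for t in("s4","full_lean1","full_lean2"):
    i=cv2.imread(f"pics/{t}.png").astype(np.float32); h=(i[...,2]-i[...,0])/(i.sum(-1)+30)
    for sg in(1,-1):
      out=[]
      for m in np.arange(6,20,1):
        ps=[proj("scene",[*(H+sg*y*m/1000+x*o/1000),.059]) for o in(-8,-7,-6,-5)]
        out.append(np.mean([cv2.getRectSubPix(h,(1,1),tuple(map(float,p)))[0,0] for p in ps]))
      print(t,sg,np.round(out,2))
E
```

```text
s4 full_lean1 left mm 5.5 score 0.857 [0.42 0.58 0.69 0.77 0.83 0.85 0.81]
s4 full_lean1 right mm -4.0 score 0.766 [0.77 0.74 0.68 0.58 0.42 0.31 0.19]
s4 full_lean2 left mm 8.0 score 0.805 [0.27 0.44 0.56 0.64 0.7  0.75 0.81]
s4 full_lean2 right mm -4.0 score 0.693 [0.69 0.66 0.61 0.49 0.34 0.26 0.19]
full_lean1 full_lean2 left mm 2.0 score 0.971 [0.62 0.79 0.92 0.97 0.92 0.76 0.64]
full_lean1 full_lean2 right mm -2.0 score 0.962 [0.89 0.96 0.94 0.79 0.55 0.43 0.33]
s4 1 [-0.02 -0.02 -0.    0.08  0.23  0.36  0.43  0.46  0.45  0.41  0.37  0.38
  0.39  0.37]
s4 -1 [0.26 0.37 0.38 0.35 0.33 0.32 0.32 0.32 0.32 0.32 0.32 0.34 0.38 0.39]
full_lean1 1 [ 0.02  0.02  0.02  0.02  0.01 -0.   -0.02 -0.01  0.05  0.18  0.32  0.41
  0.46  0.46]
full_lean1 -1 [0.39 0.46 0.47 0.46 0.45 0.45 0.44 0.44 0.44 0.44 0.44 0.44 0.43 0.36]
full_lean2 1 [ 0.02  0.02  0.03  0.03  0.03  0.02  0.01  0.   -0.01  0.01  0.07  0.2
  0.34  0.43]
full_lean2 -1 [0.39 0.45 0.46 0.45 0.44 0.44 0.44 0.44 0.44 0.44 0.44 0.44 0.43 0.36]
```

The edge profile gives left jaw travel of about 7.2 mm, i.e. fully back, with the right jaw unmoved. Rock back through upright to the other side.

drive_tool --moves '[{"delta_pos": [-0.07, -0.224, 0.04], "rotation": [1.91, -0.6, 0], "hand": 1}, {"delta_pos": [-0.07, -0.225, 0.033], "rotation": [1.91, -0.6, 0], "hand": 1}, {"delta_pos": [-0.07, -0.226, 0.025], "rotation": [1.91, -0.6, 0], "hand": 1}, {"delta_pos": [-0.07, -0.227, 0.02], "rotation": [1.91, -0.6, 0], "hand": 1}, {"delta_pos": [-0.07, -0.228, 0.012], "rotation": [1.91, -0.6, 0], "hand": 1}, {"delta_pos": [-0.07, -0.228, 0.004], "rotation": [1.91, -0.6, 0], "hand": 1}, {"delta_pos": [0, 0, 0], "rotation": [0, 0, 0], "hand": 1}, {"delta_pos": [0, 0, 0], "rotation": [0, 0, 0], "hand": 1}]'

```text
clock: 12.33
tcp_pos: [0.5282, 0.0833, 0.0828]
eef_rot: [0.57, -0.418, 0.57, 0.419]
contact_force: [0.5, 1.1, -3.2]
width: 0.0206
```

drive_tool --moves '[{"delta_pos": [-0.07, -0.228, -0.004], "rotation": [1.91, -0.6, 0], "hand": 1}, {"delta_pos": [-0.07, -0.228, -0.012], "rotation": [1.91, -0.6, 0], "hand": 1}, {"delta_pos": [-0.07, -0.227, -0.02], "rotation": [1.91, -0.6, 0], "hand": 1}, {"delta_pos": [-0.07, -0.226, -0.025], "rotation": [1.91, -0.6, 0], "hand": 1}, {"delta_pos": [-0.07, -0.225, -0.03], "rotation": [1.91, -0.6, 0], "hand": 1}, {"delta_pos": [0, 0, 0], "rotation": [0, 0, 0], "hand": 1}, {"delta_pos": [0, 0, 0], "rotation": [0, 0, 0], "hand": 1}]'

```text
clock: 12.92
tcp_pos: [0.5251, 0.0729, 0.082]
eef_rot: [0.618, -0.38, 0.518, 0.454]
contact_force: [1.7, 3.6, -3.2]
width: 0.0209
```

```bash
cat >> h.py <<'E'
def edges(t):
    H=np.array([.5278,.0845]); y=np.array([.299,.954]); x=np.array([.954,-.299])
    cv2.imwrite(f"pics/full_{t}.png",optics.camera("scene"))
    for nm,sg,offs in(("left",1,(-8,-7,-6,-5)),("right",-1,(-8,-7,-6,-5))):
      for f in("s4","full_lean2","full_"+t):
        i=cv2.imread(f"pics/{f}.png").astype(np.float32); h=(i[...,2]-i[...,0])/(i.sum(-1)+30)
        print(nm,f,np.round([np.mean([cv2.getRectSubPix(h,(1,1),tuple(map(float,proj("scene",[*(H+sg*y*m/1000+x*o/1000),.059]))))[0,0] for o in offs]) for m in np.arange(1,21)],2))
E
python3 - <<'E'
from h import *
lean(); edges("lean3")
E
```

```text
t 12.92 tcp [0.5251 0.0729 0.082 ] yaw z 72.58 xaxis [ 0.0522  0.1672 -0.9845] F [ 1.7  3.6 -3.2] w 0.0209 j [ 0.4   0.68 -0.76  2.    0.55  0.59  0.59]
lean -10.08 dy -0.0109 tau [ 0.85801366 -0.43342507 -0.09722161]
left s4 [ 0.01  0.01  0.01  0.   -0.   -0.02 -0.02 -0.    0.08  0.23  0.36  0.43
  0.46  0.45  0.41  0.37  0.38  0.39  0.37  0.33]
left full_lean2 [ 0.03  0.02  0.01  0.01  0.02  0.02  0.02  0.03  0.03  0.03  0.02  0.01
  0.   -0.01  0.01  0.07  0.2   0.34  0.43  0.46]
left full_lean3 [0.01 0.   0.   0.01 0.02 0.03 0.03 0.03 0.03 0.03 0.03 0.03 0.02 0.01
 0.03 0.08 0.18 0.27 0.32 0.34]
right s4 [-0.01 -0.02 -0.01  0.03  0.12  0.26  0.37  0.38  0.35  0.33  0.32  0.32
  0.32  0.32  0.32  0.32  0.34  0.38  0.39  0.37]
right full_lean2 [0.02 0.03 0.08 0.17 0.29 0.39 0.45 0.46 0.45 0.44 0.44 0.44 0.44 0.44
 0.44 0.44 0.44 0.43 0.36 0.26]
right full_lean3 [ 0.    0.    0.    0.    0.    0.01  0.01  0.   -0.01 -0.02 -0.04 -0.05
  0.05  0.24  0.36  0.41  0.44  0.47  0.47  0.47]
```

drive_tool --moves '[{"delta_pos": [-0.035, -0.113, -0.01], "rotation": [0.95, -0.3, 0], "hand": 1}, {"delta_pos": [0, 0, 0], "rotation": [0, 0, 0], "hand": 1}, {"delta_pos": [0, 0, 0], "rotation": [0, 0, 0], "hand": 1}]'

```text
clock: 13.22
tcp_pos: [0.5248, 0.0723, 0.0821]
eef_rot: [0.622, -0.376, 0.512, 0.457]
contact_force: [1.6, 8.6, -0.9]
width: 0.0208
```

Run:
```python
from h import *
lean(); cv2.imwrite("pics/full_lean4.png",optics.camera("scene"))
H=np.array([.5278,.0845]); y=np.array([.299,.954]); x=np.array([.954,-.299])
for offs in((-8,-7,-6,-5),(0,2,4)):
  for f in("s4","full_lean2","full_lean3","full_lean4"):
    i=cv2.imread(f"pics/{f}.png").astype(np.float32); h=(i[...,2]-i[...,0])/(i.sum(-1)+30)
    print(f,np.round([np.mean([cv2.getRectSubPix(h,(1,1),tuple(map(float,proj("scene",[*(H-y*m/1000+x*o/1000),.059]))))[0,0] for o in offs]) for m in np.arange(18,42)],2))
i=cv2.imread("pics/full_lean4.png"); cv2.imwrite("pics/v11.png",cv2.resize(i[270:330,290:370],(800,600),interpolation=2))
```

```text
t 13.22 tcp [0.5248 0.0723 0.0821] yaw z 72.64 xaxis [ 0.0578  0.1843 -0.9812] F [ 1.6  8.6 -0.9] w 0.0208 j [ 0.42  0.69 -0.77  2.    0.55  0.58  0.61]
lean -11.13 dy -0.0116 tau [ 1.74021394 -0.3516914   0.03190867]
s4 [0.38 0.39 0.37 0.34 0.32 0.33 0.35 0.37 0.38 0.37 0.35 0.36 0.39 0.42
 0.42 0.4  0.37 0.35 0.33 0.33 0.32 0.32 0.33 0.36]
full_lean2 [0.43 0.36 0.26 0.26 0.35 0.43 0.44 0.42 0.4  0.4  0.41 0.43 0.43 0.42
 0.39 0.36 0.37 0.41 0.44 0.44 0.45 0.45 0.45 0.45]
full_lean3 [0.47 0.47 0.47 0.47 0.47 0.46 0.43 0.41 0.42 0.42 0.4  0.38 0.37 0.39
 0.42 0.42 0.4  0.37 0.37 0.39 0.4  0.38 0.39 0.42]
full_lean4 [0.47 0.47 0.47 0.47 0.47 0.47 0.46 0.45 0.43 0.39 0.37 0.36 0.37 0.39
 0.42 0.42 0.4  0.38 0.38 0.4  0.42 0.41 0.39 0.37]
s4 [0.35 0.39 0.38 0.36 0.35 0.35 0.38 0.41 0.4  0.37 0.35 0.36 0.38 0.38
 0.37 0.36 0.36 0.35 0.33 0.32 0.32 0.32 0.33 0.36]
full_lean2 [0.43 0.4  0.37 0.36 0.39 0.43 0.43 0.39 0.33 0.3  0.34 0.4  0.43 0.4
 0.36 0.34 0.37 0.41 0.44 0.44 0.44 0.45 0.45 0.44]
full_lean3 [-0.35 -0.34 -0.35 -0.36 -0.38 -0.41 -0.4  -0.41 -0.41 -0.32 -0.07  0.2
  0.36  0.42  0.41  0.39  0.37  0.4   0.44  0.43  0.39  0.34  0.33  0.38]
full_lean4 [-0.39 -0.38 -0.36 -0.37 -0.38 -0.4  -0.39 -0.39 -0.4  -0.37 -0.19  0.09
  0.29  0.37  0.39  0.38  0.37  0.4   0.43  0.43  0.39  0.34  0.33  0.38]
```

View pics/v11.png

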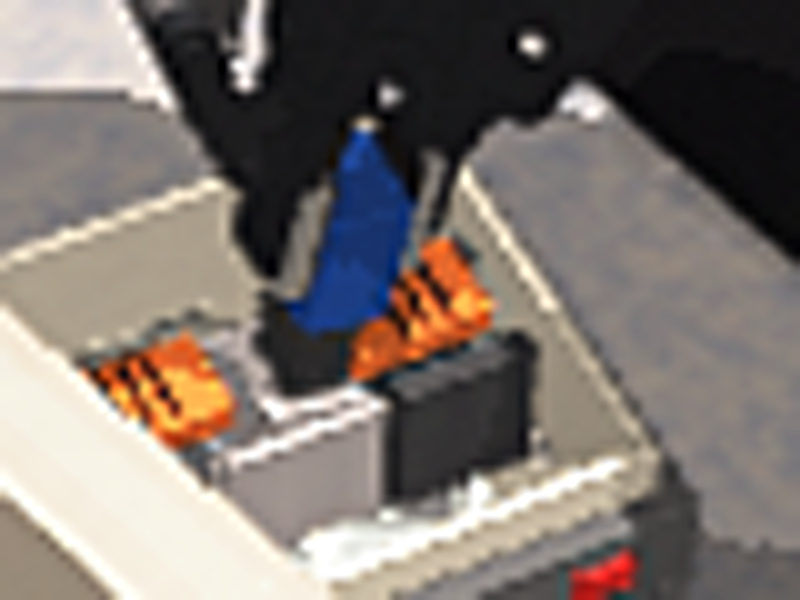

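Both jaws stand back, with dark gaps at both sides of the neck. The right jaw's slit pattern shifted about 7 mm and it has met its stop, judging by the torque rise. Return to upright and centred (about 1 mm to +y of the grip position).

drive_tool --moves '[{"delta_pos": [0.063, 0.202, 0.03], "rotation": [-1.765, 0.553, 0], "hand": 1}, {"delta_pos": [0.063, 0.202, 0.03], "rotation": [-1.765, 0.553, 0], "hand": 1}, {"delta_pos": [0.063, 0.202, 0.025], "rotation": [-1.765, 0.553, 0], "hand": 1}, {"delta_pos": [0.063, 0.202, 0.02], "rotation": [-1.765, 0.553, 0], "hand": 1}, {"delta_pos": [0.063, 0.202, 0.01], "rotation": [-1.765, 0.553, 0], "hand": 1}, {"delta_pos": [0.063, 0.202, 0], "rotation": [-1.765, 0.553, 0], "hand": 1}, {"delta_pos": [0, 0, 0], "rotation": [0, 0, 0], "hand": 1}, {"delta_pos": [0, 0, 0], "rotation": [0, 0, 0], "hand": 1}]'

```text
clock: 13.93
tcp_pos: [0.5281, 0.0835, 0.0828]
eef_rot: [0.569, -0.419, 0.57, 0.419]
contact_force: [-0.2, -0.6, -1.9]
width: 0.0214
```

Run:
```python
from h import *
lean(); edges("up")
```

```text
t 13.93 tcp [0.5281 0.0835 0.0828] yaw z 72.65 xaxis [-7.e-04 -1.e-03 -1.e+00] F [-0.2 -0.6 -1.9] w 0.0214 j [ 0.21  0.67 -0.67  1.93  0.6   0.75  0.46]
lean 0.07 dy 0.0 tau [-0.04721844 -0.00891048 -0.05786651]
left s4 [ 0.01  0.01  0.01  0.   -0.   -0.02 -0.02 -0.    0.08  0.23  0.36  0.43
  0.46  0.45  0.41  0.37  0.38  0.39  0.37  0.33]
left full_lean2 [ 0.03  0.02  0.01  0.01  0.02  0.02  0.02  0.03  0.03  0.03  0.02  0.01
  0.   -0.01  0.01  0.07  0.2   0.34  0.43  0.46]
left full_up [0.02 0.02 0.02 0.01 0.01 0.01 0.01 0.   0.01 0.01 0.02 0.02 0.03 0.02
 0.02 0.04 0.13 0.27 0.42 0.49]
right s4 [-0.01 -0.02 -0.01  0.03  0.12  0.26  0.37  0.38  0.35  0.33  0.32  0.32
  0.32  0.32  0.32  0.32  0.34  0.38  0.39  0.37]
right full_lean2 [0.02 0.03 0.08 0.17 0.29 0.39 0.45 0.46 0.45 0.44 0.44 0.44 0.44 0.44
 0.44 0.44 0.44 0.43 0.36 0.26]
right full_up [ 0.02  0.02  0.01  0.01  0.01  0.01 -0.   -0.    0.04  0.15  0.3   0.42
  0.47  0.47  0.46  0.45  0.45  0.45  0.45  0.45]
```

Run:
```python
from h import *
H=np.array([.5278,.0845]); y=np.array([.299,.954]); x=np.array([.954,-.299])
def prof(f,sg,offs,ms):
    i=cv2.imread(f"pics/{f}.png").astype(np.float32); g=i[...,2]
    return np.array([np.mean([cv2.getRectSubPix(g,(1,1),tuple(map(float,proj("scene",[*(H+sg*y*m/1000+x*o/1000),.059]))))[0,0] for o in offs]) for m in ms])
for offs in((-6,-4,-2),(-2,0,2),(2,4,6)):
  for f in("s4","full_lean1","full_lean2","full_lean3","full_lean4","full_up"): print(offs,f,prof(f,-1,offs,np.arange(4,44,1)).astype(int))
  for a,b in(("s4","full_up"),("full_lean1","full_up"),("full_lean2","full_up")):
    ms=np.arange(8,34,.5); P=prof(a,-1,offs,ms); r=[np.corrcoef(P,prof(b,-1,offs,ms+d))[0,1] for d in np.arange(0,11,.5)]
    print("   shift",a,b,np.arange(0,11,.5)[int(np.argmax(r))],np.round(r[6::2],2))
```

```text
(-6, -4, -2) s4 [ 37  38  64 125 198 237 247 250 255 255 254 255 253 244 217 179 147 161
 205 243 246 224 193 184 209 236 232 199 166 156 181 219 248 254 255 255
 254 248 217 163]
(-6, -4, -2) full_lean1 [148 143 147 157 168 184 203 213 215 217 220 225 227 214 175 125  79  75
 118 180 201 165 119 100 125 168 181 156 117  95 119 168 208 222 227 230
 230 217 175 121]
(-6, -4, -2) full_lean2 [132 138 157 187 212 221 222 221 220 220 221 224 227 214 175 125  79  75
 117 179 200 165 119 100 126 168 181 155 116  94 119 168 208 222 227 230
 230 217 175 121]
(-6, -4, -2) full_lean3 [ 43  43  44  44  43  41  39  39  37  41  57  78  90 106 129 140 144 154
 160 158 160 148 123 104 123 181 222 213 173 138 142 170 193 178 137 100
  99 134 183 216]
(-6, -4, -2) full_lean4 [ 43  43  44  44  43  42  41  39  37  39  54  74  88 104 127 139 144 156
 163 164 158 134  98  69  67 113 159 166 139 125 162 213 241 223 175 129
 121 157 206 233]
(-6, -4, -2) full_up [ 38  37  41  48  58  69  82 108 138 158 166 166 166 167 165 163 166 180
 194 203 206 183 141 101 101 145 180 170 132 100 119 165 194 169 121  92
 105 152 194 215]Traceback (most recent call last):
  File "<stdin>", line 9, in <module>
  File "<stdin>", line 5, in prof
  File "h.py", line 10, in proj
    f,cx,cy,R,t=cam(n); p=R@np.array(X)+t; return np.array([cx+f*p[0]/p[2],cy+f*p[1]/p[2]])
                ~~~^^^
  File "h.py", line 4, in cam
    c=optics.camera_info(n); f=240/np.tan(np.radians(c["fovy"])/2)
ValueError: time passes only in moves, steps and waits
```

The right jaw's slits moved about 6.3 mm and the left jaw is at its stop, so both exceed 5 mm. Nudge +1 mm towards y, then draw up gently, watching force.

drive_tool --moves '[{"delta_pos": [0.03, 0.1, 0], "rotation": [0, 0, 0], "hand": 1}, {"delta_pos": [0, 0, 0.1], "rotation": [0, 0, 0], "hand": 1}, {"delta_pos": [0, 0, 0.2], "rotation": [0, 0, 0], "hand": 1}, {"delta_pos": [0, 0, 0.2], "rotation": [0, 0, 0], "hand": 1}, {"delta_pos": [0, 0, 0.1], "rotation": [0, 0, 0], "hand": 1}, {"delta_pos": [0, 0, 0], "rotation": [0, 0, 0], "hand": 1}]'

```text
clock: 14.48
tcp_pos: [0.5287, 0.0838, 0.0893]
eef_rot: [0.57, -0.419, 0.57, 0.418]
contact_force: [-1.2, 0.2, -2.3]
width: 0.0209
```

Run:
```python
from h import *
lean()
```

```text
t 14.48 tcp [0.5287 0.0838 0.0893] yaw z 72.56 xaxis [ 0.     -0.0013 -1.    ] F [-1.2  0.2 -2.3] w 0.0209 j [ 0.22  0.67 -0.67  1.92  0.6   0.76  0.46]
lean 0.07 dy 0.0006 tau [ 0.01970252 -0.02136125 -0.00143342]
```

Shoulder has passed the jaw undersides with only the insert's own weight (about 3 N) showing. Continue up.

drive_tool --moves '[{"delta_pos": [0, 0, 0.5], "rotation": [0, 0, 0], "hand": 1}, {"delta_pos": [0, 0, 0.7], "rotation": [0, 0, 0], "hand": 1}, {"delta_pos": [0, 0, 1], "rotation": [0, 0, 0], "hand": 1}, {"delta_pos": [0, 0, 1], "rotation": [0, 0, 0], "hand": 1}, {"delta_pos": [0, 0, 1.2], "rotation": [0, 0, 0], "hand": 1}, {"delta_pos": [0, 0, 1.2], "rotation": [0, 0, 0], "hand": 1}, {"delta_pos": [0, 0, 1], "rotation": [0, 0, 0], "hand": 1}, {"delta_pos": [0, 0, 0.8], "rotation": [0, 0, 0], "hand": 1}]'

```text
clock: 15.15
tcp_pos: [0.5289, 0.0841, 0.1646]
eef_rot: [0.57, -0.419, 0.57, 0.418]
contact_force: [0.1, 0.4, -2.0]
width: 0.0206
```

drive_tool --moves '[{"delta_pos": [0, 0, 0.1], "rotation": [0, 0, 0], "hand": 1}, {"delta_pos": [0, 0, 0], "rotation": [0, 0, 0], "hand": 1}, {"delta_pos": [0, 0, 0], "rotation": [0, 0, 0], "hand": 1}, {"delta_pos": [0, 0, 0], "rotation": [0, 0, 0], "hand": 1}, {"delta_pos": [0, 0, 0], "rotation": [0, 0, 0], "hand": 1}, {"delta_pos": [0, 0, 0], "rotation": [0, 0, 0], "hand": 1}]'

```text
clock: 15.65
tcp_pos: [0.5284, 0.0841, 0.1636]
eef_rot: [0.569, -0.419, 0.57, 0.418]
contact_force: [0.8, 0.3, -3.1]
width: 0.021
```

Run:
```python
from h import *
lean(); a=optics.camera("scene")
cv2.imwrite("pics/v12.png",cv2.resize(a[170:330,255:455],(750,600),interpolation=2))
```

```text
t 15.65 tcp [0.5284 0.0841 0.1636] yaw z 72.59 xaxis [-0.001  -0.0012 -1.    ] F [ 0.8  0.3 -3.1] w 0.021 j [ 0.28  0.56 -0.75  1.87  0.49  0.9   0.56]
lean 0.08 dy 0.0007 tau [-0.02619626 -0.02135419 -0.00089384]
```

View pics/v12.png

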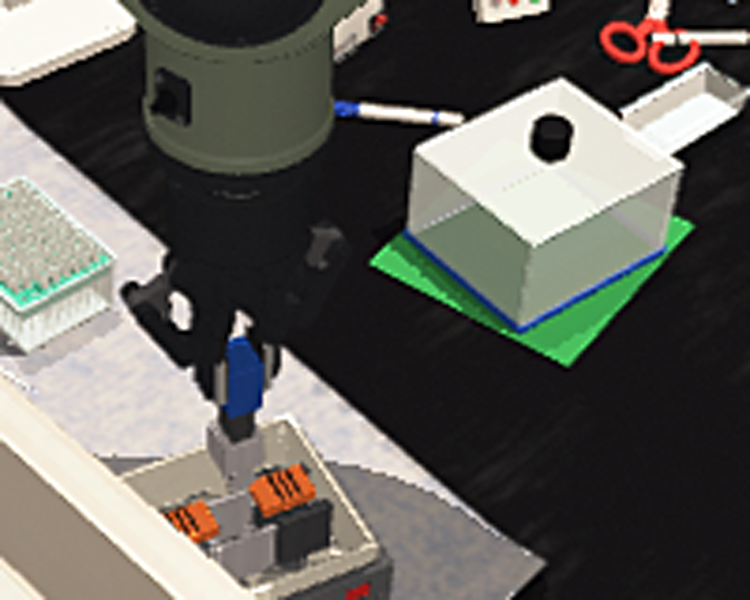

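The insert (blue head at (243,378), body down to about (235,480)) hangs upright and clear above the open jaws. The cover sits flat and upright on the mat, knob at (552,137). Hand in.

```bash
python3 -c "
from h import *
print(robot.finish_job()); st()"
```

```text
the job is handed in; nothing more can be done
None
the job is handed in; nothing more can be done
```

The job is handed in at about 15.7 s on the clock, with the insert held upright over the heater and the cover on the mat. `finish_job()` gave no verdict, so the results below are my own readings.

- **Cover:** I lifted it straight off by the knob and set it upright on the green mat. A picture put it within about 5 mm of the mat's centre, and the last picture shows it let go and flat.
- **Rocking:** I gripped the insert by its blue head and rocked it about 12° towards +y and 11° towards −y, with no sign of the fingers touching the jaws.
- **Left jaw:** the image edge shift was about 7 mm, which is fully back.
- **Right jaw:** my readings disagreed. The inner-edge shift gave 4.8 to 6.1 mm, and its slit pattern gave 6 to 7 mm. The torque rose as at a stop, so I took it as past the 5 mm limit. A script meant to settle this crashed before it gave a shift.
- **Draw:** the insert came up with only about 3 N showing, its own weight, and did not snag.
- **Final state:** the tool is within 0.1° of vertical. I lifted it 81 mm, which puts the insert's origin at about 87 mm in the heater frame, some 28 mm above the jaws. The finger opening is 21 mm, about the head's width. The tip box and reservoir look unmoved in the last picture. I did not check the plate box; it was out of that view.

One early move call was refused because of a missing "rotation" key, and I simply reissued it.

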